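# Weigh a flat carton and send it out through the dispatch flap

## Task

Weigh the larger, oblong flat carton and send it out: slide it over the bench onto the steel weighing plate so that it lies wholly on the plate, in the middle and square with it, its long sides along the plate's long sides, and let go of it for a full second so that the scale can settle. Then push it on between the posts of the dispatch hatch, through the two sprung leaves, until it is completely past them on the black mat and both leaves have swung shut behind it. Keep the carton flat on the bench throughout, and do not disturb the other things lying about.

Things in the scene. Friction and masses are not known exactly. Their poses are not given: they have to be found in the camera images.
- carton: Flat closed cardboard box, 105 mm (its x) by 140 mm (its y) by 36 mm high, 0.3 to 0.65 kg, too wide to grip; clear tape along the middle of its top, a blank white label near one corner. Origin: centre of its underside, on the bench. It starts right of the plate (-y), its y axis roughly towards plate and hatch.
- plate: Weighing plate of bare steel, 150 mm (its x) by 180 mm (its y), thin dark rim, let in flush with the bench: nothing stops or lifts a thing slid onto it. Origin: centre of its top, at bench height. With it goes a low grey read-out, 60 by 130 mm, 35 mm high, centred 230 mm from the origin along the plate's x. Fixed in a run; it lies elsewhere in the next.
- gate: Dispatch hatch left of the plate (+y), fixed in a run. Origin: middle of the gateway, on the bench; x runs across it, y through it in the direction of dispatch. Posts 50 mm high, inner faces at x = -80 and +80 mm; walls 44 mm high go on to 150 mm either side. Open above: no bar overhead. Behind it (y 10 to 320 mm, 240 mm wide) lies a black rubber mat, flush with the bench.
- leaf_near (a joint): Angle of the sprung aluminium leaf hinged (upright axis) at x = -78 mm, y = 0 of the hatch: 0 shut across the gateway, up to 1.6 swung open towards the hatch's +y, never the other way. 75 mm long, 4 mm thick, 5 to 43 mm above the bench. A weak spring (1 N at the tip) shuts it once nothing stands in its way within 75 mm behind the gateway line.
- leaf_far (a joint): The same for the mirror-image leaf hinged at x = +78 mm, y = 0 of the hatch.
- small_carton: Bystander: square flat cardboard box, 90 by 90 by 36 mm, similar but smaller; stays where it is. Origin: centre of its underside.
- tape_roll: Bystander: grey roll of tape lying flat, 96 mm across, 45 mm high. Origin: centre of its underside.
- coupling: Bystander: short white pipe coupling standing on end, 50 mm across, 40 mm high. Origin: centre of its underside.
- screwdriver: Bystander: screwdriver lying on the bench close to the robot, about 200 mm long and 26 mm thick, along its x; origin at mid-length.
- elbow: Bystander: grey pipe elbow lying flat, two 70 mm arms along its x and y, 46 mm high. Origin: under the corner.
- glue_tin: Bystander: steel tin, 72 mm across, 90 mm high. Origin: centre of its underside.
- screw_box: Bystander: white box, 60 by 90 by 35 mm. Origin: centre of its underside.
Not all that is in view belongs to the job. What is shaped like the carton but yellow is not meant.

How it is judged (in metres and radians):
On the way, in this order (a step that is already met when the one before it is completed fails the run):
1. the carton lies on the plate, centred within 20 mm along each plate axis, square within 0.17 rad, at rest and untouched by the robot, for 0.6 s (x of carton in the frame of plate between -0.02 and 0.02 m and y of carton in the frame of plate between -0.02 and 0.02 m and angle between the y axis of carton and the y axis of plate, either way round below 0.17 rad and linear speed of carton below 0.01 m/s and contact force between carton and the fingers below 0.05 N and contact force between carton and the arm below 0.05 N), for 0.6 s.
2. the carton is in the gateway, between the posts, pushing the leaves open (x of carton in the frame of gate between -0.06 and 0.06 m and y of carton in the frame of gate between -0.05 and 0.05 m and value of joint each of leaf_near, leaf_far above 0.4 rad), for 0.05 s.
At the end, for the whole second after the job is handed in: The carton lies flat and at rest on the black mat behind the hatch (its centre 80 to 320 mm past the gateway line and within 120 mm of the mat's middle line), and both leaves are shut (within 0.08 rad) (y of carton in the frame of gate between 0.08 and 0.32 m and x of carton in the frame of gate between -0.12 and 0.12 m and height (world z) of carton below 0.01 m and angle between carton's own z axis and vertical below 0.05 rad and linear speed of carton below 0.01 m/s and value of joint each of leaf_near, leaf_far below 0.08 rad); the robot touches nothing.
It fails at once if the carton is lifted off the bench or tipped (origin above 20 mm, or tilt above 0.2 rad) (height (world z) of carton above 0.02 m or angle between carton's own z axis and vertical above 0.2 rad).
It fails at once if a bystander is moved by more than 20 mm (distance of any of small_carton, tape_roll, coupling, screwdriver, elbow, glue_tin, screw_box from where it was at the start of the episode above 0.02 m).
It also fails if it takes over 58 s, if anything falls off the work surface, if the arm or the gripper's body presses on something with over 40 N, if the wrist force passes 120 N, or if a joint passes its speed limit or range.

## Robot

A 6-joint arm with a two-finger parallel gripper is mounted at the origin on the work surface. World frame = base frame: x ahead of the robot, y to its left, z up, the work surface at z = 0. Lengths are in mm, angles in rad, forces in N, time in s.
With the tool pointing down it reaches from about 375 to 900 mm from the base axis. Payload 3.1 kg.
Tool frame: the origin (TCP) lies between the finger pads; the fingertips stand 19 mm ahead of it and the grasp point (between the pads) is the TCP; z points along the fingers, y is the line along which they close (so a half turn about z gives the same grasp; the last joint's range is limited). The gripper opens to 87 mm and grips with 3 to 60 N. Pads are 19 mm wide; open, the fingers measure 117 mm over their backs; the gripper's body (75 mm by 190 mm) begins 51 mm behind the grasp point.
Start: joints at [0.972, 0.527, 1.433, -0, 1.181, -0.178], TCP at [255.265, 570.471, 241.548] pointing down, gripper open.
Joint ranges: [-3.08, 3.08], [-0.75, 2.2], [0.22, 2.44], [-1.43, 4.57], [0, 2.65], [-2.85, 2.85]. Speed limits (rad/s): [2.79, 2.79, 3.14, 3.14, 3.14, 3.14].

## Interface

Orientations are given as a unit quaternion [x, y, z, w].
In Python, from plant import ctrl gives the robot as it stands.
- The arm moves only by the tool step_arm, never from a script. Its arguments are lists of equal length, an entry for each row: "dp": the shift along the tool's x, y, z in m, a list of three; "twist": the turn, a rotation vector about the tool's x, y, z in rad, a list of three; "claw": the finger opening in m, from 0 to 0.087. A call has 1 to 10 rows; each row is the pose to reach, as a shift and turn from the pose commanded when the call began, along the tool's axes at that moment; what a row does not reach only later rows make up. A row lasts 1/8 s, in which the tool goes at most 62.5 mm and 10.7 degrees, less where a joint would pass 70% of its speed; a pose out of reach is approached as far as the arm can. A call with a gripper value outside its range is refused whole. The fingers move at their own pace and stop on an object; the grip force is fixed at half the most. Time passes only in rows, so rows that repeat a pose let the fingers close. It gives the time, the measured TCP pose, the force, the opening and the grip force at its end, in the units of the state.
- ctrl.observe(): the state, without advancing time (a new reading comes with each control period).
- ctrl.capture(name): name is "scene" or "top" or "wrist"; returns a dict with "pixels" (420x560x3 uint8, red, green, blue), "intrinsics" (3x3 intrinsics, pixels), "xyz" and "rotation" of the camera in the world. Camera axes: x right, y up, looking along -z (the intrinsics and any distortion apply to the point x, -y, -z); pixel columns grow to the right and rows downward; lengths in mm; the calibration is good to about 2 mm. The wrist camera is an equidistant fisheye: a pixel r from the principal point sees the ray r / f radians off the axis. A picture is of the moment at which its call begins. There is no depth.
- ctrl.sign_off(): hands the job in; it is judged then, once.
The state is a dict: "time_s": time; "joint_positions": joint angles; "joint_vel": joint speeds; "joint_torque": joint torques, N m; "ee_pos": TCP position; "tcp_rot": TCP orientation; "contact_force": force on the tool from outside, world axes, zero at the start; "ft_torque": the same for the moment, N m; "grip_width": opening from 0.0 (shut) to 1.0 (fully open); "grasp_force": force on a finger pad.
Only numpy, scipy, OpenCV 4.12 (cv2) and the standard library are available. Lean on these libraries where they do the work, as an engineer would, in place of code of your own. Each camera call takes 0.05 s, during which the arm holds its last target. There are 200 camera calls.

## Working session

There is one attempt and no reset: what is moved stays moved. The work goes in short steps, Python scripts to look and compute and a tool call to move; the robot and the scene stay as the last step left them, time stands still between calls to the robot, and variables do not carry over. Pictures are saved under pics/ and viewed, at most 10 in all, crops included, and the job is handed in when it is done.

Besides the shell and the picture viewer there is one more tool, called after "Call:" as name(argument=value, ...) on one line, values as JSON. step_arm: Moves the arm, as the interface text tells. Its arguments: {"type":"object","properties":{"dp":{"type":"array","items":{"type":"array","items":{"type":"number"}}},"twist":{"type":"array","items":{"type":"array","items":{"type":"number"}}},"claw":{"type":"array","items":{"type":"number"}}},"required":["dp","twist","claw"]}

```bash
mkdir -p pics; ls; cat > h.py <<'E'
from plant import ctrl
import cv2, numpy as np
from scipy.spatial.transform import Rotation as R
def rot(c):
    r=np.array(c["rotation"],float)
    return r if r.shape==(3,3) else R.from_quat(r).as_matrix()
def px2w(c,uv,z=0.,fish=False):
    K=np.array(c["intrinsics"]);out=[]
    for u,v in uv:
        x=(u-K[0,2])/K[0,0];y=(v-K[1,2])/K[1,1]
        if fish:
            t=np.hypot(x,y);s=np.sin(t)/max(t,1e-9);d=np.array([x*s,-y*s,-np.cos(t)])
        else: d=np.array([x,-y,-1])
        d=rot(c)@d;o=np.array(c["xyz"],float)
        out.append(o+d*(z-o[2])/d[2])
    return np.array(out)
E
python3 - <<'E'
from h import *
import pickle
for n in("top","scene"):
    c=ctrl.capture(n);pickle.dump(c,open(n+".pkl","wb"))
    cv2.imwrite(f"pics/{n}0.png",cv2.resize(c["pixels"][:,:,::-1],(800,600),interpolation=cv2.INTER_CUBIC))
    print(n,c["xyz"],c["rotation"],c["intrinsics"])
print(ctrl.observe())
E
```

```text
pics
top [ 248.57579945 -143.46461796 1751.58980891] [ 0.05190781 -0.05156806 -0.700922    0.70947492] [[515.93313324   0.         279.80437095]
 [  0.         515.93313324 217.5073794 ]
 [  0.           0.           1.        ]]
scene [1071.00970011  291.08817043  735.6105013 ] [0.17907797 0.35327972 0.81535016 0.42228975] [[397.98157904   0.         282.3606416 ]
 [  0.         397.98157904 201.40040611]
 [  0.           0.           1.        ]]
{'time_s': 0.1, 'joint_positions': array([ 9.71465165e-01,  5.28392758e-01,  1.43377627e+00, -9.12038183e-06,
        1.18140996e+00, -1.78491010e-01]), 'joint_vel': array([ 9.62252711e-04, -3.28127622e-04, -1.24579077e-03,  9.09429123e-05,
        1.80088928e-03, -4.08795591e-05]), 'joint_torque': array([-6.60073783e-04, -4.40988529e+01, -1.77150106e+01,  6.34564762e-02,
        5.34008886e-02, -3.44055229e-05]), 'ee_pos': array([254.9399493 , 569.95274924, 240.65677448]), 'tcp_rot': array([ 2.08868928e-01,  9.77943140e-01, -9.20597567e-04, -3.72687405e-04]), 'contact_force': array([-0.5812268 ,  0.16591318,  0.53084638]), 'ft_torque': array([-0.02212807,  0.02133287,  0.01849798]), 'grasp_force': 0.0, 'grip_width': 1.002041571266918}
```

View pics/top0.png

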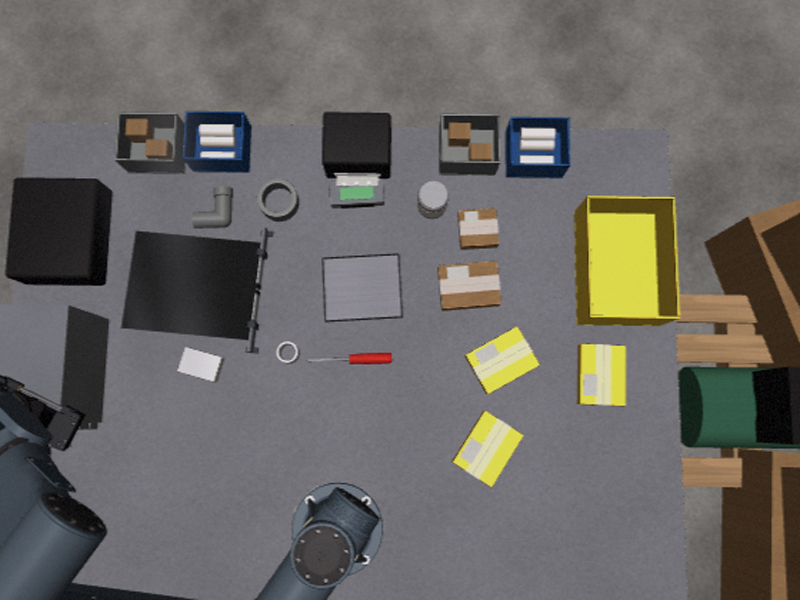

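View pics/scene0.png

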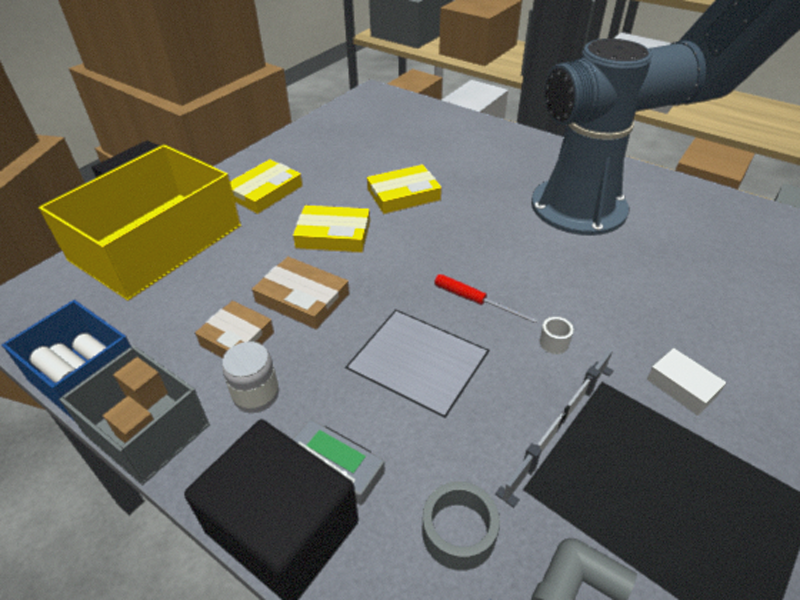

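The top view (800 px) shows the plate at (362,288), the carton at (470,285), the hatch line from (266,232) to (251,350) and the mat to its left. I'll enlarge it to read the corners.

```bash
python3 - <<'E'
import pickle,cv2
c=pickle.load(open("top.pkl","rb"))
im=c["pixels"][150:260,160:360,::-1]
cv2.imwrite("pics/crop.png",cv2.resize(im,None,fx=4,fy=4,interpolation=cv2.INTER_CUBIC))
E
```

```text
(no output)
```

View pics/crop.png

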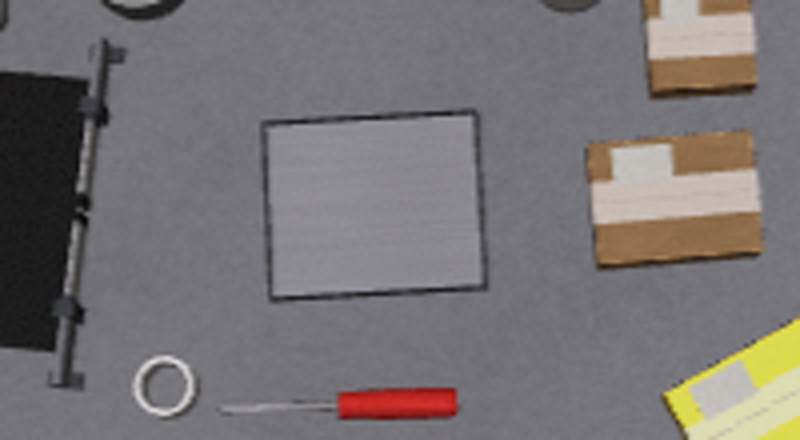

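The crop (×4, offset 160,150) gives these corners:
- Plate: (263,122), (478,111), (487,288), (271,299).
- Carton top: (587,144), (750,131), (762,251), (598,266).
- Posts: about (93,109) and (68,311).

```bash
python3 - <<'E'
from h import *
import pickle
c=pickle.load(open("top.pkl","rb"))
f=lambda p,z:px2w(c,[(160+(u+.5)/4-.5,150+(v+.5)/4-.5) for u,v in p],z)[:,:2]
def rep(n,q):
    print(n,"ctr",q.mean(0).round(1),"sides",[round(float(np.linalg.norm(q[i]-q[i-1])),1) for i in range(4)],
    "yaw of long",np.round([np.arctan2(*(q[0]-q[1])[::-1]),np.arctan2(*(q[3]-q[2])[::-1])],3))
rep("plate",f([(263,122),(478,111),(487,288),(271,299)],0))
rep("carton",f([(587,144),(750,131),(762,251),(598,266)],36))
rep("small",f([(643,-20),(750,-20),(755,89),(650,95)],36)) 
print("mat edge",f([(88,80),(54,351)],0)); print("posts",f([(93,109),(68,311)],50),"mid",f([(82,206)],43))
print("wallends",f([(104,40),(66,388)],44))
print("coupling",f([(165,386)],40),"sd",f([(220,408),(457,402)],13),"small edge",f([(650,95),(755,89)],36),"yel",f([(668,392),(800,320)],36), "tin",f([(568,8)],45))
print(R.from_quat(ctrl.observe()["tcp_rot"]).as_matrix().round(3))
E
```

```text
plate ctr [564.3 -49. ] sides [155.1, 186.7, 155.3, 185.2] yaw of long [1.635 1.634]
carton ctr [ 566.7 -303.8] sides [105.0, 138.9, 103.4, 138.7] yaw of long [1.664 1.675]
small ctr [ 707.6 -325.6] sides [101.2, 91.8, 95.8, 89.6] yaw of long [1.583 1.641]
mat edge [[671.19343714 202.53869148]
 [434.02422253 222.09191411]]
posts [[634.131495   187.4475756 ]
 [462.26830687 201.43662367]] mid [[552.23492219 194.76013268]]
wallends [[695.59007938 181.63264834]
 [398.65508412 201.65394628]]
coupling [[401.67184082 120.22706051]] sd [[ 386.0549988    77.37142904]
 [ 393.54652519 -122.40447211]] small edge [[ 655.26291957 -283.32224546]
 [ 661.58355346 -372.72107906]] yel [[ 402.10460321 -298.35069657]
 [ 463.88012002 -408.9597128 ]] tin [[ 728.16312879 -212.72117866]]
[[-0.913  0.409 -0.001]
 [ 0.409  0.913 -0.002]
 [ 0.    -0.002 -1.   ]]
```

Call:
step_arm(dp=[[-0.04,-0.045,0],[-0.08,-0.09,0],[-0.12,-0.135,0],[-0.16,-0.18,0],[-0.2,-0.225,0],[-0.24,-0.27,0],[-0.28,-0.315,0],[-0.32,-0.36,0],[-0.36,-0.4,0],[-0.4,-0.44,0]], twist=[[0,0,0.1],[0,0,0.2],[0,0,0.3],[0,0,0.4],[0,0,0.5],[0,0,0.6],[0,0,0.7],[0,0,0.8],[0,0,0.9],[0,0,1.052]], claw=[0.06,0.06,0.06,0.06,0.06,0.06,0.06,0.06,0.06,0.06])

```text
time_s: 1.35
ee_pos: [440.9, 3.6, 241.5]
tcp_rot: [0.674, 0.739, 0.0, -0.0]
contact_force: [0.8, 0.7, 0.5]
grip_width: 0.687
grasp_force: 0.0
```

```bash
cat > d.py <<'E'
# d.py x y z yaw_of_tool_x -> dp,twist
from h import *
import sys
x,y,z,a=map(float,sys.argv[1:])
o=ctrl.observe();r=R.from_quat(o["tcp_rot"])
Rt=np.column_stack([[np.cos(a),np.sin(a),0],[np.sin(a),-np.cos(a),0],[0,0,-1]])
print("t",o["time_s"],"pos",o["ee_pos"].round(1),"yaw",round(float(np.arctan2(*r.as_matrix()[[1,0],0])),3),"F",o["contact_force"].round(1))
print("dp",(r.inv().apply(np.array([x,y,z])-o["ee_pos"])/1000).round(4),"tw",(r.inv()*R.from_matrix(Rt)).as_rotvec().round(3))
E
python3 d.py 578 -413 240 1.669
```

```text
t 1.35 pos [440.9   3.6 241.5] yaw 1.663 F [0.8 0.7 0.5]
dp [-0.4275  0.098   0.0014] tw [ 0.    -0.    -0.006]
```

Call:
step_arm(dp=[[-0.054,0.012,0],[-0.108,0.025,0],[-0.162,0.037,0],[-0.216,0.05,0],[-0.27,0.062,0],[-0.324,0.074,0],[-0.378,0.087,0],[-0.428,0.098,0],[-0.428,0.098,0.04],[-0.428,0.098,0.08]], twist=[[0,0,-0.006],[0,0,-0.006],[0,0,-0.006],[0,0,-0.006],[0,0,-0.006],[0,0,-0.006],[0,0,-0.006],[0,0,-0.006],[0,0,-0.006],[0,0,-0.006]], claw=[0.06,0.06,0.06,0.06,0.06,0.06,0.06,0.06,0.06,0.06])

```text
time_s: 2.6
ee_pos: [579.9, -411.9, 160.2]
tcp_rot: [0.67, 0.742, 0.0, 0.0]
contact_force: [0.2, -0.0, -1.0]
grip_width: 0.69
grasp_force: 0.0
```

```bash
python3 d.py 578 -413 25 1.669; python3 - <<'E'
from h import *
import pickle
c=ctrl.capture("wrist");pickle.dump(c,open("w.pkl","wb"));cv2.imwrite("pics/w1.png",cv2.resize(c["pixels"][:,:,::-1],(800,600)))
E
```

```text
t 2.6 pos [ 579.9 -411.9  160.2] yaw 1.674 F [ 0.2 -0.  -1. ]
dp [-0.0009 -0.002   0.1352] tw [0.    0.    0.005]
```

View pics/w1.png

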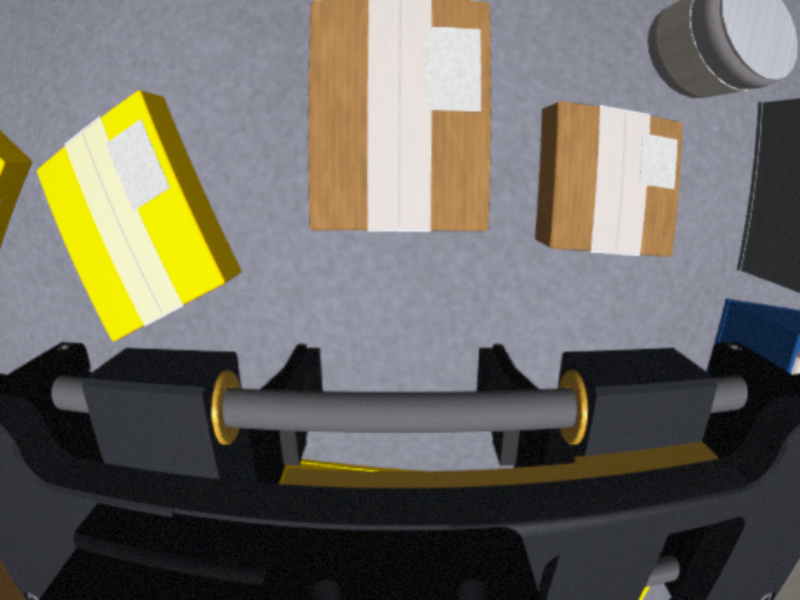

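The carton is centred on the tool: its columns run 310–489 and the tool axis is at about 400. It is also square, and the fingers are clear of the yellow box. I'll descend, then approach to contact.

Call:
step_arm(dp=[[0,-0.001,0.04],[0,-0.002,0.08],[0,-0.002,0.115],[0,-0.002,0.135],[0,-0.002,0.135],[0.01,-0.002,0.135],[0.018,-0.002,0.135],[0.022,-0.002,0.135],[0.022,-0.002,0.135]], twist=[[0,0,0],[0,0,0],[0,0,0],[0,0,0],[0,0,0],[0,0,0],[0,0,0],[0,0,0],[0,0,0]], claw=[0.06,0.06,0.06,0.06,0.06,0.06,0.06,0.06,0.06])

```text
time_s: 3.78
ee_pos: [576.1, -388.8, 27.3]
tcp_rot: [0.669, 0.743, -0.0, 0.0]
contact_force: [0.8, -0.7, 0.2]
grip_width: 0.687
grasp_force: 0.0
```

Call:
step_arm(dp=[[0.003,0,0],[0.006,0,0],[0.009,0,0],[0.012,0,0]], twist=[[0,0,0],[0,0,0],[0,0,0],[0,0,0]], claw=[0.06,0.06,0.06,0.06])

```text
time_s: 4.28
ee_pos: [574.7, -377.8, 26.6]
tcp_rot: [0.669, 0.743, -0.0, 0.001]
contact_force: [-0.1, -2.2, -0.1]
grip_width: 0.692
grasp_force: 0.9
```

Call:
step_arm(dp=[[0.003,0,0],[0.006,0,0],[0.009,0,0],[0.012,0,0]], twist=[[0,0,0],[0,0,0],[0,0,0],[0,0,0]], claw=[0.06,0.06,0.06,0.06])

```text
time_s: 4.78
ee_pos: [573.3, -365.2, 26.5]
tcp_rot: [0.669, 0.743, -0.0, 0.0]
contact_force: [0.5, -1.4, -0.9]
grip_width: 0.691
grasp_force: 0.8
```

Call:
step_arm(dp=[[0.008,0.0007,0],[0.02,0.0017,0],[0.034,0.003,0],[0.048,0.004,0],[0.062,0.0053,0],[0.076,0.0065,0],[0.09,0.0076,0],[0.104,0.0088,0],[0.116,0.0098,0],[0.124,0.0105,0]], twist=[[0,0,0.003],[0,0,0.006],[0,0,0.01],[0,0,0.014],[0,0,0.018],[0,0,0.022],[0,0,0.026],[0,0,0.03],[0,0,0.033],[0,0,0.035]], claw=[0.06,0.06,0.06,0.06,0.06,0.06,0.06,0.06,0.06,0.06])

```text
time_s: 6.02
ee_pos: [570.9, -240.1, 26.6]
tcp_rot: [0.682, 0.731, -0.0, -0.0]
contact_force: [0.5, -1.6, -1.2]
grip_width: 0.691
grasp_force: 1.1
```

```bash
python3 d.py 569.3 -128.4 26 1.634; python3 - <<'E'
from h import *
import pickle
for n in("wrist","top"):
    c=ctrl.capture(n);pickle.dump(c,open(n+"2.pkl","wb"));cv2.imwrite(f"pics/{n}2.png",cv2.resize(c["pixels"][:,:,::-1],(800,600)))
w=pickle.load(open("wrist2.pkl","rb"))["pixels"][:,:,::-1]; t=pickle.load(open("top2.pkl","rb"))["pixels"][150:260,200:340,::-1]
cv2.imwrite("pics/both2.png",np.hstack([cv2.resize(w,(400,300)),cv2.resize(t,(382,300))]))
E
```

```text
t 6.025 pos [ 570.9 -240.1   26.6] yaw 1.64 F [ 0.5 -1.6 -1.2]
dp [0.1115 0.0062 0.0006] tw [-0.     0.     0.006]
```

View pics/both2.png

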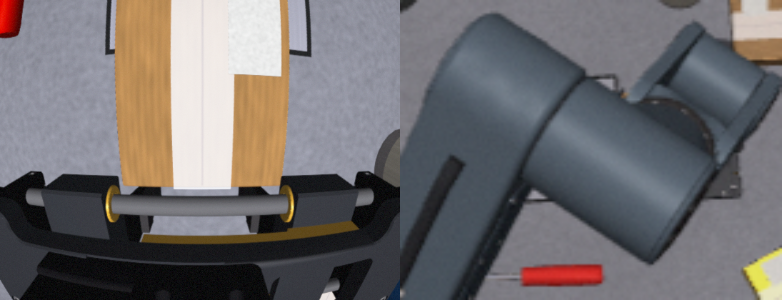

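Call:
step_arm(dp=[[0.008,0.0005,0],[0.02,0.001,0],[0.034,0.002,0],[0.048,0.0027,0],[0.062,0.0035,0],[0.076,0.0043,0],[0.088,0.005,0],[0.098,0.0055,0],[0.105,0.006,0],[0.109,0.006,0]], twist=[[0,0,0.001],[0,0,0.002],[0,0,0.003],[0,0,0.004],[0,0,0.005],[0,0,0.006],[0,0,0.006],[0,0,0.006],[0,0,0.006],[0,0,0.006]], claw=[0.06,0.06,0.06,0.06,0.06,0.06,0.06,0.06,0.06,0.06])

```text
time_s: 7.38
ee_pos: [569.4, -131.5, 26.6]
tcp_rot: [0.684, 0.729, -0.0, 0.0]
contact_force: [0.6, -4.0, 1.0]
grip_width: 0.687
grasp_force: 1.3
```

Call:
step_arm(dp=[[0,0,0],[-0.01,0,0],[-0.03,0,0],[-0.06,0,0],[-0.1,0,0],[-0.15,0,0],[-0.2,0,0],[-0.2,0,0]], twist=[[0,0,0],[0,0,0],[0,0,0],[0,0,0],[0,0,0],[0,0,0],[0,0,0],[0,0,0]], claw=[0.06,0.06,0.06,0.06,0.06,0.06,0.06,0.06])

```text
time_s: 8.38
ee_pos: [582.2, -338.3, 27.0]
tcp_rot: [0.687, 0.727, -0.0, 0.003]
contact_force: [-0.3, 0.4, 0.3]
grip_width: 0.688
grasp_force: 0.0
```

```bash
python3 d.py 569.3 -128.4 26 1.634; python3 - <<'E'
from h import *
import pickle
P=[]
for n in("scene","top"):
    c=ctrl.capture(n);pickle.dump(c,open(n+"3.pkl","wb"));P.append(c["pixels"][:,:,::-1])
cv2.imwrite("pics/both3.png",np.hstack([cv2.resize(P[0][190:310,220:360],(400,343),interpolation=2),cv2.resize(P[1][160:243,215:312],(400,343),interpolation=2)]))
E
```

```text
t 8.375 pos [ 582.2 -338.3   27. ] yaw 1.628 F [-0.3  0.4  0.3]
dp [ 2.103e-01 -1.000e-03  1.000e-04] tw [ 0.004  0.004 -0.006]
```

View pics/both3.png

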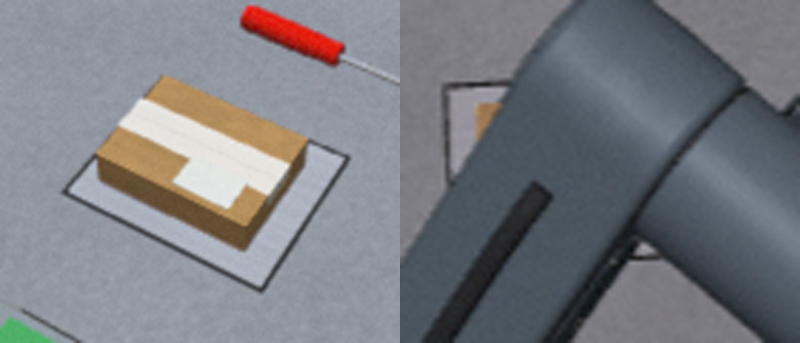

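```bash
python3 - <<'E'
from h import *
import pickle
c=pickle.load(open("scene3.pkl","rb"));s=400/140
f=lambda p,z:px2w(c,[(220+(u+.5)/s-.5,190+(v+.5)/s-.5) for u,v in p],z)[:,:2]
q=f([(97,155),(248,225),(307,140),(163,77)],36);b=f([(101,183),(246,249)],0)
p=f([(65,191),(263,290),(349,157)],0);pc=(p[0]+p[2])/2
print("carton",q.round(),q.mean(0),"long",np.arctan2(*(q[1]-q[0])[::-1]),np.arctan2(*(q[2]-q[3])[::-1]),"L",np.linalg.norm(q[1]-q[0]),np.linalg.norm(q[2]-q[1]))
print("bottom",b,"plate",p.round(),pc,np.arctan2(*(p[1]-p[0])[::-1]))
print("rel",R.from_euler('z',-.063).apply(np.r_[q.mean(0)-pc,0]))
E
```

```text
carton [[ 623. -114.]
 [ 612.   24.]
 [ 512.   17.]
 [ 522. -122.]] [567.35521932 -48.74761933] long 1.6532166725198354 1.6372065060930687 L 137.83855839093357 99.88565625929627
bottom [[ 622.25705374 -112.819851  ]
 [ 608.88662782   21.3940089 ]] plate [[ 646. -132.]
 [ 633.   53.]
 [ 480.   41.]] [562.81085653 -45.328095  ] 1.6395411803281927
rel [ 4.32005992 -3.69884604  0.        ]
```

The carton lies about 4 mm off centre and 0.01 rad off square, so the weighing position is good. It has been untouched for more than 0.6 s. Next I'll re-approach.

Call:
step_arm(dp=[[0,0,0],[0,0,0],[0.04,0,0],[0.09,0,0],[0.13,0,0],[0.165,0,0],[0.185,0,0],[0.192,0,0],[0.192,0,0]], twist=[[0,0,0],[0,0,0],[0,0,0],[0,0,0],[0,0,0],[0,0,0],[0,0,0],[0,0,0],[0,0,0]], claw=[0.06,0.06,0.06,0.06,0.06,0.06,0.06,0.06,0.06])

```text
time_s: 9.6
ee_pos: [570.3, -140.1, 26.7]
tcp_rot: [0.684, 0.729, 0.0, 0.001]
contact_force: [-0.9, -0.6, -0.2]
grip_width: 0.694
grasp_force: 0.0
```

```bash
python3 d.py 567.5 -118 26 1.634;python3 d.py 553.3 115.5 26 1.60
```

```text
t 9.6 pos [ 570.3 -140.1   26.7] yaw 1.634 F [-0.9 -0.6 -0.2]
dp [ 0.0222 -0.0014  0.0007] tw [0.001 0.001 0.   ]
t 9.6 pos [ 570.3 -140.1   26.7] yaw 1.634 F [-0.9 -0.6 -0.2]
dp [ 0.2561 -0.0008  0.0005] tw [0.001 0.001 0.034]
```

Call:
step_arm(dp=[[0.004,0,0],[0.009,0,0],[0.018,0,0],[0.03,0,0],[0.044,0,0],[0.058,0,0],[0.072,0,0],[0.086,0,0],[0.098,0,0],[0.108,0,0]], twist=[[0,0,0],[0,0,0],[0,0,0.002],[0,0,0.004],[0,0,0.006],[0,0,0.008],[0,0,0.01],[0,0,0.012],[0,0,0.014],[0,0,0.015]], claw=[0.06,0.06,0.06,0.06,0.06,0.06,0.06,0.06,0.06,0.06])

```text
time_s: 10.85
ee_pos: [562.9, -31.1, 26.6]
tcp_rot: [0.69, 0.724, -0.0, -0.0]
contact_force: [0.5, -2.0, -0.6]
grip_width: 0.687
grasp_force: 1.0
```

```bash
python3 d.py 553.3 115.5 26 1.60; python3 - <<'E'
from h import *
import pickle
P=[]
for n in("scene","wrist"):
    c=ctrl.capture(n);pickle.dump(c,open(n+"4.pkl","wb"));P.append(c["pixels"][:,:,::-1])
cv2.imwrite("pics/both4.png",np.hstack([cv2.resize(P[0][190:400,240:520],(400,300),interpolation=2),cv2.resize(P[1],(400,300),interpolation=2)]))
E
```

```text
t 10.85 pos [562.9 -31.1  26.6] yaw 1.619 F [ 0.5 -2.  -0.6]
dp [ 0.1469 -0.0026  0.0006] tw [-0.     0.     0.019]
```

View pics/both4.png

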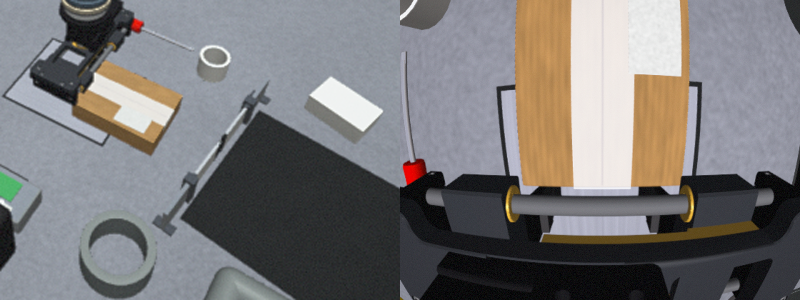

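The carton is square against the fingers and lined up with the gateway, so I'll continue through it.

Call:
step_arm(dp=[[0.008,0,0],[0.02,-0.0003,0],[0.034,-0.0006,0],[0.048,-0.001,0],[0.062,-0.001,0],[0.076,-0.0013,0],[0.09,-0.0015,0],[0.104,-0.002,0],[0.116,-0.002,0],[0.124,-0.0022,0]], twist=[[0,0,0.001],[0,0,0.003],[0,0,0.005],[0,0,0.007],[0,0,0.009],[0,0,0.011],[0,0,0.013],[0,0,0.015],[0,0,0.017],[0,0,0.018]], claw=[0.06,0.06,0.06,0.06,0.06,0.06,0.06,0.06,0.06,0.06])

```text
time_s: 12.2
ee_pos: [554.6, 92.5, 26.5]
tcp_rot: [0.696, 0.718, -0.0, -0.0]
contact_force: [0.3, -4.6, -0.4]
grip_width: 0.688
grasp_force: 2.2
```

```bash
python3 d.py 559 307 26 1.56; python3 - <<'E'
from h import *
import pickle
P=[]
for n in("scene","wrist"):
    c=ctrl.capture(n);pickle.dump(c,open(n+"5.pkl","wb"));P.append(c["pixels"][:,:,::-1])
cv2.imwrite("pics/both5.png",np.hstack([cv2.resize(P[0][190:400,240:520],(400,300),interpolation=2),cv2.resize(P[1],(400,300),interpolation=2)]))
E
```

```text
t 12.2 pos [554.6  92.5  26.5] yaw 1.602 F [ 0.3 -4.6 -0.4]
dp [0.2143 0.011  0.0005] tw [-0.     0.     0.042]
```

View pics/both5.png

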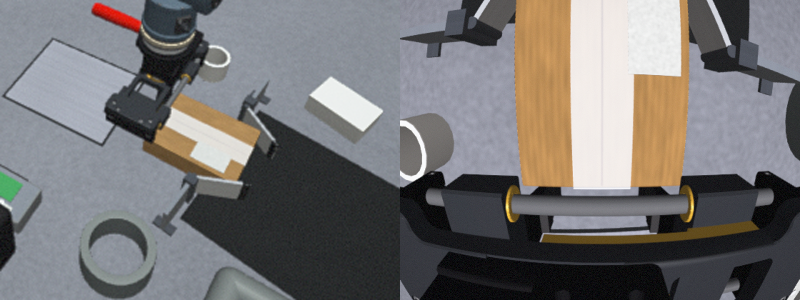

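Both leaves are open and the carton is centred between the posts. I'll push on through.

Call:
step_arm(dp=[[0.008,0.0004,0],[0.02,0.001,0],[0.034,0.0017,0],[0.048,0.0025,0],[0.062,0.003,0],[0.076,0.004,0],[0.09,0.0046,0],[0.104,0.0053,0],[0.116,0.006,0],[0.124,0.0064,0]], twist=[[0,0,0.002],[0,0,0.004],[0,0,0.007],[0,0,0.01],[0,0,0.012],[0,0,0.015],[0,0,0.018],[0,0,0.021],[0,0,0.023],[0,0,0.024]], claw=[0.06,0.06,0.06,0.06,0.06,0.06,0.06,0.06,0.06,0.06])

```text
time_s: 13.55
ee_pos: [557.5, 216.7, 26.5]
tcp_rot: [0.705, 0.709, -0.0, 0.0]
contact_force: [-0.2, -3.6, 0.8]
grip_width: 0.686
grasp_force: 1.6
```

Call:
step_arm(dp=[[0.01,0.0005,0],[0.023,0.001,0],[0.037,0.0015,0],[0.051,0.002,0],[0.065,0.003,0],[0.077,0.0035,0],[0.086,0.004,0],[0.09,0.004,0],[0.09,0.004,0]], twist=[[0,0,0.002],[0,0,0.004],[0,0,0.007],[0,0,0.01],[0,0,0.012],[0,0,0.015],[0,0,0.018],[0,0,0.018],[0,0,0.018]], claw=[0.06,0.06,0.06,0.06,0.06,0.06,0.06,0.06,0.06])

```text
time_s: 14.68
ee_pos: [561.2, 306.6, 26.6]
tcp_rot: [0.711, 0.703, 0.001, -0.0]
contact_force: [-0.8, -0.4, 0.1]
grip_width: 0.69
grasp_force: 0.0
```

Call:
step_arm(dp=[[-0.003,0,0],[-0.006,0,0],[-0.006,0,-0.03],[-0.006,0,-0.08],[-0.006,0,-0.14],[-0.05,0,-0.2],[-0.1,0,-0.22],[-0.15,0,-0.22],[-0.2,0,-0.22],[-0.25,0,-0.22]], twist=[[0,0,0],[0,0,0],[0,0,0],[0,0,0],[0,0,0],[0,0,0],[0,0,0],[0,0,0],[0,0,0],[0,0,0]], claw=[0.06,0.06,0.06,0.06,0.06,0.06,0.06,0.06,0.06,0.06])

```text
time_s: 15.92
ee_pos: [557.7, 54.0, 246.9]
tcp_rot: [0.712, 0.703, 0.0, 0.0]
contact_force: [0.1, -0.1, -0.6]
grip_width: 0.689
grasp_force: 0.0
```

Call:
step_arm(dp=[[-0.05,0,0],[-0.05,0,0],[-0.05,0,0],[-0.05,0,0],[-0.05,0,0],[-0.05,0,0]], twist=[[0,0,0],[0,0,0],[0,0,0],[0,0,0],[0,0,0],[0,0,0]], claw=[0.06,0.06,0.06,0.06,0.06,0.06])

```text
time_s: 16.68
ee_pos: [557.4, 6.8, 246.5]
tcp_rot: [0.711, 0.703, 0.0, -0.0]
contact_force: [0.3, -0.1, 0.1]
grip_width: 0.688
grasp_force: 0.0
```

```bash
python3 - <<'E'
from h import *
P=[]
for n in("scene","top"):
    c=ctrl.capture(n);P.append(c["pixels"][:,:,::-1])
cv2.imwrite("pics/both6.png",np.hstack([cv2.resize(P[0][150:420,200:560],(400,300),interpolation=2),cv2.resize(P[1][140:260,70:230],(400,300),interpolation=2)]))
E
```

```text
(no output)
```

View pics/both6.png

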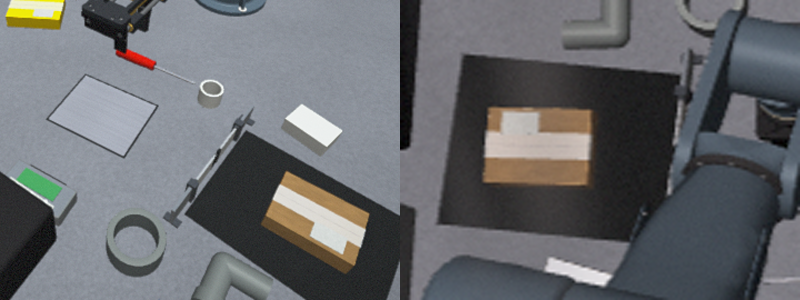

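The carton lies in the middle of the mat, well past the gateway. Both leaves are shut and the bystanders are in place.

```bash
python3 -c "
from plant import ctrl
print(ctrl.sign_off())"
```

```text
the job is handed in; nothing more can be done
None
```

The carton was weighed about 4 mm off the plate's centre and 0.01 rad off square, then pushed through the hatch to the middle of the mat; both leaves look shut in the last picture, and the job is handed in at about 17 s (no verdict was returned).

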